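# Try the foil printer's guard, free its catch if caught, and hold the guard open

### The arm

A 7-joint arm with a two-finger parallel gripper is mounted at the origin on the work surface. World frame = base frame: x ahead of the robot, y to its left, z up, the work surface at z = 0. Lengths are in m, angles in rad, forces in N, time in s.
With the tool pointing down it reaches from about 0.35 to 0.9 m from the base axis. Payload 8.1 kg.
Tool frame: the origin (TCP) lies at the very end of the fingers, on their centre line; the grasp point (between the pads) lies 19 mm behind it; z points along the fingers, y is the line along which they close (so a half turn about z gives the same grasp; the last joint's range is limited). The gripper opens to 92 mm and grips with 3 to 60 N. Pads are 19 mm wide; open, the fingers measure 130 mm over their backs; the gripper's body (75 mm by 190 mm) begins 47 mm behind the grasp point.
Start: joints at [1.201, 0.434, 0.025, 1.573, -0.012, 1.134, -0.075], TCP at [0.165, -0.603, 0.227] pointing down, gripper open.
Joint ranges: [-2.62, 2.62], [-0.44, 2.09], [-1.27, 1.32], [0.08, 2.57], [-1.32, 4.46], [0.12, 2], [-2.74, 2.74]. Speed limits (rad/s): [2.22, 2.22, 3.01, 3.01, 3.14, 3.14, 3.14].

### API

Orientations are given as a rotation vector (axis times angle).
In Python, from cell import arm gives the robot as it stands.
- The arm moves only by the tool jog_arm, never from a script. Its argument "rows" is a list of rows, each a list of 3 entries, a list of its own where there are three numbers: the shift along the world's x, y, z in cm, then the turn, a rotation vector about the world's x, y, z in degrees, then the opening, from 0 (shut) to 1 (fully open). A call has 1 to 8 rows; each row is the pose to reach, as a shift and turn from the pose commanded when the call began; what a row does not reach only later rows make up. A row lasts 1/8 s, in which the tool goes at most 62.5 mm and 10.7 degrees, less where a joint would pass 70% of its speed; a pose out of reach is approached as far as the arm can. A call with a gripper value outside its range is refused whole. The fingers move at their own pace and stop on an object; "newtons" is the grip in N (left out, the last holds). Time passes only in rows, so rows that repeat a pose let the fingers close. It gives the time, the measured TCP pose, the force, the opening and the grip force at its end, in the units of the state.
- arm.observe(): the state, without advancing time (a new reading comes with each control period).
- arm.get_image(name): name is "scene" or "top" or "wrist"; returns a dict with "img" (480x640x3 uint8, red, green, blue), "depth" (480x640 float32, m along the optical axis (not along the pixel's ray), 0 where there is no reading), "fx", "fy", "cx", "cy" (pixels), "dist_coeffs" ([k1, k2, p1, p2, k3] as OpenCV has them; the pictures are not rectified), "rvec" (rotation vector, rad) and "tvec" (3), from world to camera coordinates, as OpenCV has them; the wrist camera has in their place "mount" (4x4, takes a point from camera to tool coordinates, whose origin is the TCP and whose axes are the flange's). Camera axes: x right, y down, z forward; pixel columns grow to the right and rows downward; lengths in m; the calibration is good to about 2 mm. A picture is of the moment at which its call begins: read the wrist's pose just before it.
- arm.sign_off(): hands the job in; it is judged then, once.
The state is a dict: "clock": time; "joints": joint angles; "dq": joint speeds; "joint_efforts": joint torques, N m; "position": TCP position; "ee_rot": TCP orientation; "force": force on the tool from outside, world axes, zero at the start; "ft_torque": the same for the moment, N m; "width": opening from 0.0 (shut) to 1.0 (fully open); "gripper_force": force on a finger pad.
Only numpy, scipy, OpenCV 4.12 (cv2) and the standard library are available. Lean on these libraries where they do the work, as an engineer would, in place of code of your own. Each camera call takes 0.05 s, during which the arm holds its last target. There are 200 camera calls.

### The job

Before touching the slide catch, give the handle of the foil printer's guard a short upward tug to learn whether the guard is caught. If it is caught, push the slide catch's knob across to the other end of its slot; then lift the guard by its handle to about 45 degrees and finish while still holding it there by the handle, because it falls shut when let go. Do not disturb the die blocks and the foil spool standing beside the printer.

Things in the scene. Friction and masses are not known exactly. Their poses are not given: they have to be found in the camera images.
- unit: foil printing unit, fixed to the table: navy-blue box with a red-brown top, 280 mm (x) by 320 mm (y) by 60 mm high, carrying a hinged dark steel guard and, outside the hinge ends, two foil reels 96 mm across (tops 158 mm high). Origin: 5 mm in front of (-x of) the centre of its underside, on the table. x points from its front edge (nearest the robot) to its hinge side, y along the hinge, to the left as seen from the robot, z up.
- hinge (a point): point on the guard's hinge axis, 120 mm behind (+x of) the unit's origin, 62 mm above the table; the axis runs along the unit's y. The guard is a hood 240 mm (x, forward of the axis) by 280 mm (y); its flat top is 104 mm above the table when shut.
- guard (a joint): opening angle of the guard: 0 shut, growing as its front edge (towards -x of the unit) is lifted; stop at 1.15 rad. It weighs 0.76 kg (4 to 5 N at the handle) and falls shut from any angle when let go. If caught it has only 7 mm of play at the handle (0.035 rad) and then stops dead; if not, it lifts freely. Nothing outside shows which.
- handle_mid (a point): steel bow handle on the guard's top near its front edge: round bar 12 mm thick, 80 mm long along the unit's y, on two end posts. The point is the middle of the bar, 42 mm above the guard's top (36 mm free under the bar), 215 mm in front of the hinge axis and 84 mm above it when shut, 55 mm left (+y) of the unit's middle. The top reaches 25 mm in front of the bar. Turns with the guard.
- slide (a joint): slide catch on the guard, in m along its slot: -0.018 right end (-y of the unit), +0.018 left end; starts between -0.018 and -0.008; friction 2 N, stays where left. Hidden inside, a keeper at one end of the slot catches it: at the right end (the guard starts caught; the left end frees it) or at the left end (it starts free; moving it to the left end would catch it).
- knob_mid (a point): black knob of the slide catch, on the guard's top right of the handle: round, 20 mm across, top 36 mm above the guard's top, narrower neck below 16 mm; the point is on its axis 25 mm above the guard's top. At slide 0 it is 205 mm in front of the hinge axis, 75 mm right (-y) of the unit's middle, 129 mm above the table when shut. Moves along the unit's y.
- die_left: bystander: cream embossing die block with a metal foot, 60 by 36 by 44 mm tall, on the table left of the unit; origin under its centre.
- die_right: bystander: the same kind of die block, on the table right of the unit, farther back; origin under its centre.
- spool: bystander: black foil spool standing on its flange, 80 mm across, 50 mm tall, on the table right of the unit; origin under its centre.

How it is judged:
On the way:
1. the guard is tugged up by its handle (past 0.018 rad) with the slide catch still at its starting end (value of joint guard above 0.018 rad and value of joint slide below -0.004 m and (contact force between the fingers and guard_c4 above 0.5 N or contact force between the fingers and guard_c5 above 0.5 N or contact force between the fingers and guard_c6 above 0.5 N)), for 0.2 s.
At the end, for the whole second after the job is handed in: The guard stands still (under 0.1 rad/s) between 0.6 and 1.0 rad open, held by the fingers on its handle (over 0.5 N), and each die block and the spool is within 20 mm of where it stood (value of joint guard between 0.6 and 1 rad and velocity of joint guard between -0.1 and 0.1 rad/s and (contact force between the fingers and guard_c4 above 0.5 N or contact force between the fingers and guard_c5 above 0.5 N or contact force between the fingers and guard_c6 above 0.5 N) and distance of each of die_left, die_right, spool from where it was at the start of the episode below 0.02 m); the arm keeps its last pose, push and grip.
It fails at once if die_left is pushed more than 20 mm or tipped (distance of die_left from where it was at the start of the episode above 0.02 m or angle between die_left's own z axis and vertical above 0.4 rad).
It fails at once if die_right is pushed more than 20 mm or tipped (distance of die_right from where it was at the start of the episode above 0.02 m or angle between die_right's own z axis and vertical above 0.4 rad).
It fails at once if spool is pushed more than 20 mm or tipped (distance of spool from where it was at the start of the episode above 0.02 m or angle between spool's own z axis and vertical above 0.4 rad).
It also fails if it takes over 58 s, if anything falls off the work surface, if the arm or the gripper's body presses on something with over 40 N, if the wrist force passes 120 N, or if a joint passes its speed limit or range.

## Working session

There is one attempt and no reset: what is moved stays moved. The work goes in short steps, Python scripts to look and compute and a tool call to move; the robot and the scene stay as the last step left them, time stands still between calls to the robot, and variables do not carry over. Pictures are saved under pics/ and viewed, at most 10 in all, crops included, and the job is handed in when it is done.

Besides the shell and the picture viewer there is one more tool, called after "Emit:" as a command line: name --argument value ..., lists and objects as JSON in quotes. jog_arm: Moves the arm, as the interface text tells. Its arguments: {"type":"object","properties":{"rows":{"type":"array","items":{"type":"array"}},"newtons":{"type":"number"}},"required":["rows"]}

```bash
mkdir -p pics; cat > h.py <<'E'
import numpy as np,cv2
from cell import arm
def cam(name):
    o=arm.observe(); d=arm.get_image(name)
    K=np.array([[d['fx'],0,d['cx']],[0,d['fy'],d['cy']],[0,0,1]]);D=np.array(d['dist_coeffs'])
    if 'mount' in d:
        T=np.eye(4);T[:3,:3]=cv2.Rodrigues(np.array(o['ee_rot']))[0];T[:3,3]=o['position'];M=T@np.array(d['mount'])
        R,t=M[:3,:3],M[:3,3]
    else:
        Rw=cv2.Rodrigues(np.array(d['rvec']))[0];R=Rw.T;t=-R@np.array(d['tvec']).ravel()
    return d,K,D,R,t
def plane(c,uv,z):
    d,K,D,R,t=c
    n=cv2.undistortPoints(np.array(uv,float).reshape(-1,1,2),K,D).reshape(-1,2)
    r=np.c_[n,np.ones(len(n))]@R.T
    return t+r*((z-t[2])/r[:,2])[:,None]
def cloud(c):
    d,K,D,R,t=c
    v,u=np.mgrid[0:480,0:640]
    n=cv2.undistortPoints(np.c_[u.ravel(),v.ravel()].astype(float).reshape(-1,1,2),K,D).reshape(-1,2)
    p=np.c_[n,np.ones(len(n))]*d['depth'].reshape(-1,1)
    return (p@R.T+t).reshape(480,640,3)
def save(c,f): cv2.imwrite('pics/'+f,c[0]['img'][:,:,::-1])
E
python3 - <<'E'
from h import *
for n in('top','scene'):
    c=cam(n);save(c,n+'0.png');print(n,c[4].round(3),(c[0]['depth']>0).mean())
    np.savez(n+'.npz',img=c[0]['img'],P=cloud(c),dep=c[0]['depth'])
o=arm.observe();print(o)
E
```

```text
top [0.394 0.009 1.078] 0.99595703125
scene [1.115 0.033 1.007] 0.9959147135416667
{'clock': 0.1, 'joints': array([ 1.2013941 ,  0.43515434,  0.02495158,  1.57399889, -0.01163571,
        1.13399456, -0.07510153]), 'dq': array([ 1.06344928e-03, -2.80204860e-03, -7.29421498e-04, -4.03469779e-05,
       -1.47050840e-05, -1.37484412e-03, -7.45340938e-04]), 'joint_efforts': array([ 2.47055723e-03, -6.69128108e+01,  9.87787955e-01, -3.15155125e+01,
       -6.05454692e-02,  3.73361609e-02,  8.92242474e-05]), 'position': array([ 0.16463289, -0.60245424,  0.22602533]), 'ee_rot': array([-3.11232289e+00, -4.17563274e-01,  4.29402457e-04]), 'force': array([-0.71908405,  0.3354846 ,  0.37505298]), 'ft_torque': array([ 0.09734755, -0.0044826 ,  0.00377384]), 'gripper_force': 0.0, 'width': 1.0000713382814843}
```

View pics/top0.png

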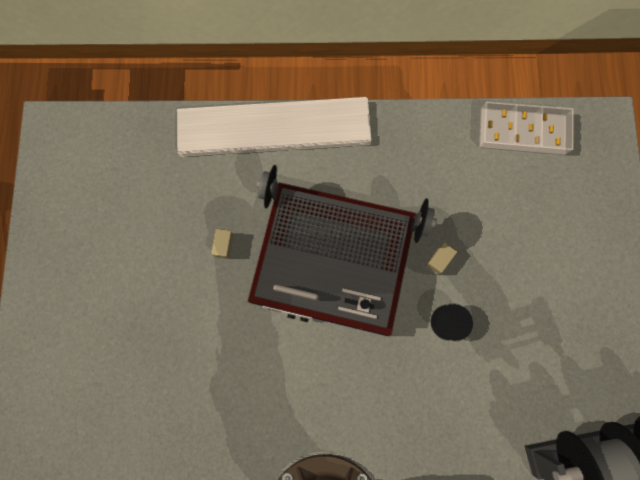

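View pics/scene0.png

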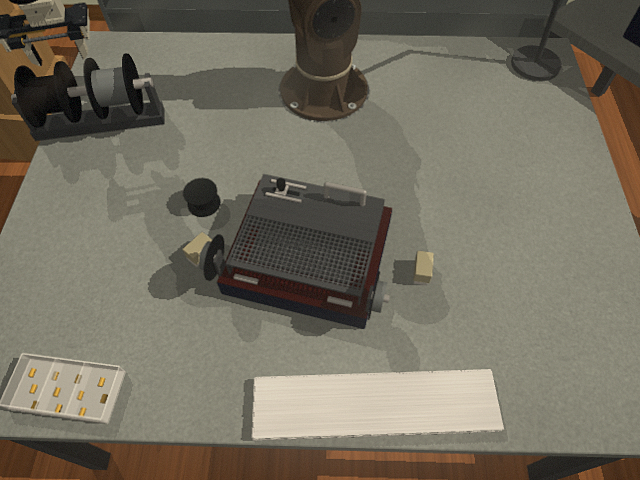

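The top view shows the handle at about (295,292), the knob at (365,304), the spool at (452,322), and the die blocks at (221,243) and (442,258). The unit is turned by roughly -13°. Next I'll measure the handle, knob and yaw.

```bash
python3 - <<'E'
from h import *
z=np.load('top.npz');P=z['P'];img=z['img']
c=cam('top')
# handle: bright low-sat pixels in crop
g=img.astype(int);V=g.max(2)
def blob(m,x0,x1,y0,y1):
    k=np.zeros_like(m);k[y0:y1,x0:x1]=m[y0:y1,x0:x1];return k.astype(np.uint8)
m=blob(V>120,268,325,280,302)
r=cv2.minAreaRect(np.argwhere(m)[:,::-1].astype(np.float32));print('handle',r,m.sum())
b=cv2.boxPoints(r);print(plane(c,b,.150).round(4)); H=plane(c,[r[0]],.150)[0];print('H',H, 'depth z',np.median(P[m>0][:,2]))
Z=P[:,:,2]
k=blob((Z>.128)&(V<90),345,385,292,318);uv=np.argwhere(k)[:,::-1];print('knob',len(uv),uv.mean(0),P[k>0].mean(0),P[k>0].max(0)); 
print(plane(c,[uv.mean(0)],.14))
# red rim
hsv=cv2.cvtColor(img,cv2.COLOR_RGB2HSV)
red=blob(((hsv[...,0]<8)|(hsv[...,0]>172))&(hsv[...,1]>130),235,430,170,345)
n,l,s,_=cv2.connectedComponentsWithStats(red,connectivity=8)
pts=np.argwhere(red)[:,::-1].astype(np.float32);r=cv2.minAreaRect(pts);b=cv2.boxPoints(r);Q=plane(c,b,.06);print('rim',b,Q.round(4),[np.linalg.norm(Q[i]-Q[i-1]).round(3) for i in range(4)],Q.mean(0))
# guard top plane
gt=blob((abs(Z-.104)<.006),235,430,170,345);p=P[gt>0];q=cv2.minAreaRect(p[:,:2].astype(np.float32));print('guardtop',q,len(p))
for n_,bx in dict(dl=(205,240,222,262),dr=(422,462,238,280),sp=(425,480,298,345)).items():
    mm=blob((Z>.03)&(Z<.07),*bx);p=P[mm>0];print(n_,p.min(0).round(3),p.max(0).round(3))
E
```

```text
handle ((294.5536193847656, 291.7746887207031), (42.66450119018555, 4.12284517288208), 13.392498016357422) 177
[[0.4692 0.0993 0.15  ]
 [0.4772 0.0976 0.15  ]
 [0.4577 0.0149 0.15  ]
 [0.4498 0.0168 0.15  ]]
H [0.46343607 0.05702926 0.15      ] depth z 0.1517521179424226
knob 82 [365.24390244 303.59756098] [ 0.43956459 -0.07974834  0.17408566] [0.45011212 0.00885341 1.07828733]
[[ 0.44099876 -0.08344707  0.14      ]]
rim [[247.6662  301.3979 ]
 [276.62134 180.14839]
 [418.90985 214.12775]
 [389.9547  335.37726]] [[ 0.4492  0.1634  0.06  ]
 [ 0.7233  0.1048  0.06  ]
 [ 0.6433 -0.2142  0.06  ]
 [ 0.378  -0.1426  0.06  ]] [np.float64(0.314), np.float64(0.28), np.float64(0.329), np.float64(0.275)] [ 0.54845398 -0.02213348  0.06      ]
guardtop ((0.5611054301261902, -0.024031132459640503), (0.3615662455558777, 0.27984610199928284), 77.86029815673828) 11644
dl [0.552 0.207 0.03 ] [0.614 0.25  0.051]
dr [ 0.516 -0.296  0.03 ] [ 0.583 -0.235  0.051]
sp [ 0.369 -0.321  0.046] [ 0.447 -0.243  0.057]
```

Emit:
jog_arm --rows '[[[2,4.5,1],[0,0,7],1],[[4,9,2],[0,0,15],1],[[6,13.5,3],[0,0,23],1],[[8,18,3],[0,0,31],1],[[10,22.5,3],[0,0,39],1],[[12,27,3],[0,0,47],1],[[14,31.5,3],[0,0,55],1],[[16,36,3],[0,0,62],1]]'

```text
clock: 1.15
position: [0.3251, -0.2414, 0.2568]
ee_rot: [2.45, 1.967, -0.0]
force: [0.7, 0.0, -0.7]
width: 1.002
gripper_force: 0.0
```

Emit:
jog_arm --rows '[[[2,4.5,0],[0,0,0],1],[[4,9,0],[0,0,0],1],[[6,13.5,0],[0,0,0],1],[[8,18,0],[0,0,0],1],[[10,22.5,0],[0,0,0],1],[[12,27,0],[0,0,0],1],[[13.8,30,0],[0,0,0],1],[[13.8,30,0],[0,0,0],1]]'

```text
clock: 2.15
position: [0.4633, 0.0598, 0.2566]
ee_rot: [-2.449, -1.966, -0.002]
force: [-0.4, -0.1, -1.1]
width: 1.002
gripper_force: 0.0
```

```bash
python3 - <<'E'
from h import *
c=cam('wrist');save(c,'w1.png');P=cloud(c);np.savez('w1.npz',P=P,img=c[0]['img'])
o=arm.observe();print(o['position'],cv2.Rodrigues(o['ee_rot'])[0].round(3),o['joints'].round(2),o['clock'],c[4])
E
```

```text
[0.46265358 0.05793591 0.25638992] [[ 0.218  0.976 -0.001]
 [ 0.976 -0.218  0.   ]
 [ 0.    -0.001 -1.   ]] [ 0.34  0.22 -0.69  1.86  0.15  1.12 -0.62] 2.2 [0.48159905 0.13723854 0.41418076]
```

View pics/w1.png

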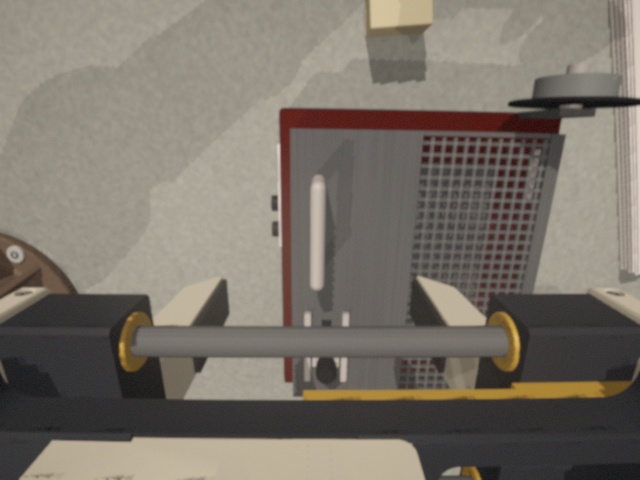

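The wrist view shows the handle bar running from (317,178) to (317,290) and the knob at (326,370). The bar is parallel to the fingers' flat side.

```bash
python3 - <<'E'
from h import *
c=cam('wrist');P=cloud(c);img=c[0]['img'].astype(int)
Z=P[...,2]
m=np.zeros((480,640),bool);m[170:298,295:340]=True
b=m&(img.min(2)>105);uv=np.argwhere(b)[:,::-1].astype(np.float32);r=cv2.minAreaRect(uv);print(r,b.sum(),np.median(Z[b]))
bp=cv2.boxPoints(r);Q=plane(c,bp,.148);print(Q.round(4),Q.mean(0))
d=m&(abs(Z-.146)<.012);q=P[d];print('depth',len(q),cv2.minAreaRect(q[:,:2].astype(np.float32)),q[:,2].max())
k=np.zeros_like(m);k[350:390,305:350]=True;k&=(Z>.125)&(Z<.15);q=P[k];print('knob',len(q),q.min(0),q.max(0),np.median(q,0))
k=np.zeros_like(m);k[313:322,300:352]=True;print('rails z',Z[k].max(),np.percentile(Z[k],[50,80,90]))
E
```

```text
((317.0, 230.0), (116.0, 16.0), 90.0) 1795 0.15025536026136826
[[0.4672 0.1082 0.148 ]
 [0.479  0.1056 0.148 ]
 [0.4586 0.0115 0.148 ]
 [0.4455 0.0144 0.148 ]] [0.46258559 0.05990202 0.148     ]
depth 1634 ((0.4632623791694641, 0.057960644364356995), (0.09067033976316452, 0.011889499612152576), 77.10723114013672) 0.1530547362678073
knob 411 [ 0.43132943 -0.08877544  0.12503419] [ 0.44975708 -0.06999015  0.14087198] [ 0.44114149 -0.07617736  0.1381013 ]
rails z 0.41386467644517805 [0.10393545 0.10800763 0.10867125]
```

Emit:
jog_arm --rows '[[[0,0,-4],[0,0,0],1],[[0,0,-8],[0,0,0],1],[[0,0,-11],[0,0,0],1],[[0,0,-12.9],[0,0,0],1],[[0,0,-12.9],[0,0,0],1]]'

```text
clock: 2.88
position: [0.4614, 0.0554, 0.1268]
ee_rot: [-2.455, -1.959, 0.005]
force: [-0.1, -0.2, 0.8]
width: 0.997
gripper_force: 0.0
```

Emit:
jog_arm --rows '[[[0,0,0],[0,0,0],0],[[0,0,0],[0,0,0],0],[[0,0,0],[0,0,0],0],[[0,0,0],[0,0,0],0],[[0,0,0],[0,0,0],0],[[0,0,0],[0,0,0],0],[[0,0,0],[0,0,0],0],[[0,0,0],[0,0,0],0]]' --newtons 30

```text
clock: 3.88
position: [0.4627, 0.0571, 0.1277]
ee_rot: [-2.454, -1.962, 0.0]
force: [1.0, 0.1, -0.0]
width: 0.181
gripper_force: 0.0
```

Emit:
jog_arm --rows '[[[0,0,0],[0,0,0],0],[[0,0,0],[0,0,0],0],[[0,0,0],[0,0,0],0],[[0,0,0],[0,0,0],0]]'

```text
clock: 4.38
position: [0.4614, 0.0574, 0.1276]
ee_rot: [-2.452, -1.961, 0.003]
force: [-4.2, 1.6, 4.7]
width: 0.118
gripper_force: 30.0
```

Emit:
jog_arm --rows '[[[0,0,0.3],[0,0,0],0],[[0,0,0.55],[0,0,0],0],[[0,0,0.55],[0,0,0],0],[[0,0,0.55],[0,0,0],0],[[0,0,0.55],[0,0,0],0]]'

```text
clock: 5.0
position: [0.4636, 0.0569, 0.1333]
ee_rot: [2.454, 1.961, 0.002]
force: [5.7, -0.4, -8.6]
width: 0.118
gripper_force: 30.0
```

Emit:
jog_arm --rows '[[[0,0,0.2],[0,0,0],0],[[0,0,0.4],[0,0,0],0],[[0,0,0.5],[0,0,0],0],[[0,0,0.5],[0,0,0],0]]'

```text
clock: 5.5
position: [0.4644, 0.0564, 0.1366]
ee_rot: [2.455, 1.96, 0.004]
force: [17.5, -0.5, -37.6]
width: 0.119
gripper_force: 30.0
```

The guard is caught: the pull rose to 38 N after the play was used up. I'll let it down, release the handle and go to the right of the knob.

Emit:
jog_arm --rows '[[[0,0,-0.5],[0,0,0],0],[[0,0,-1.0],[0,0,0],0],[[0,0,-1.0],[0,0,0],0.6],[[0,0,-1.0],[0,0,0],0.6],[[0,0,-1.0],[0,0,0],0.6],[[0,0,-1.0],[0,0,0],0.6],[[0,0,-1.0],[0,0,0],0.6]]'

```text
clock: 6.38
position: [0.4628, 0.0571, 0.1283]
ee_rot: [2.454, 1.962, 0.0]
force: [-0.1, 0.1, 0.1]
width: 0.584
gripper_force: 0.0
```

Emit:
jog_arm --rows '[[[0,0,3],[0,0,0],0.6],[[0,0,6],[0,0,0],0.6],[[-0.7,-4,6],[0,0,0],0],[[-1.4,-8,6],[0,0,0],0],[[-2.1,-12,6],[0,0,0],0],[[-2.9,-16.9,6],[0,0,0],0],[[-2.9,-16.9,6],[0,0,0],0],[[-2.9,-16.9,6],[0,0,0],0]]'

```text
clock: 7.38
position: [0.4339, -0.1114, 0.1883]
ee_rot: [-2.454, -1.961, -0.001]
force: [0.1, -0.3, 0.3]
width: 0.018
gripper_force: 0.0
```

```bash
python3 - <<'E'
from h import *
c=cam('wrist');save(c,'w2.png');P=cloud(c);Z=P[...,2];o=arm.observe();print(o['position'],o['width'],o['force'])
U=np.array([[.974,-.225],[.225,.974]])
q=(P[...,:2]-[.6605,-.0449])@U.T
k=(abs(q[...,0]+.205)<.02)&(abs(q[...,1]+.08)<.035)&(Z>.122)&(Z<.145)
p=q[k];print(len(p),p.min(0),p.max(0)); v=np.argwhere(k);print(v.min(0),v.max(0)) if len(v) else 0
E
```

```text
[ 0.43398134 -0.11084992  0.1883173 ] 0.010690392823172095 [0.95915772 0.46206017 0.65868954]
878 [-0.216086   -0.09403018] [-0.19646425 -0.0746377 ]
[194 301] [228 332]
```

View pics/w2.png

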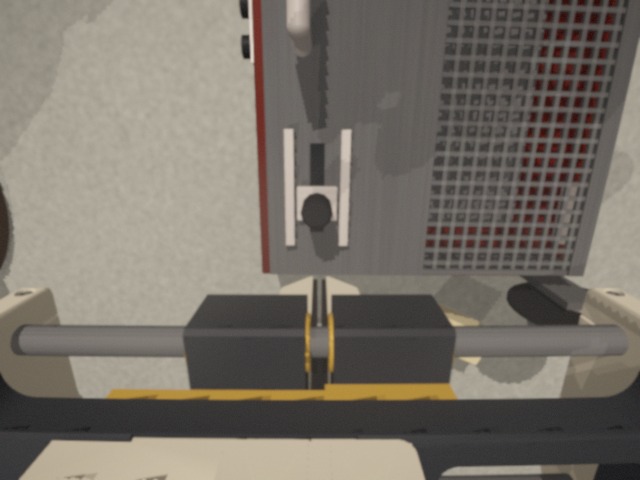

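The wrist view shows the knob at (317,210) at the near (right) end of its slot, with the closed fingers lined up behind it at x≈318. The gap is about 11 mm.

Emit:
jog_arm --rows '[[[0,0,-3],[0,0,0],0],[[0,0,-6],[0,0,0],0],[[0,0,-6.2],[0,0,0],0],[[0,0,-6.2],[0,0,0],0],[[0.2,0.8,-6.2],[0,0,0],0],[[0.4,1.6,-6.2],[0,0,0],0],[[0.6,2.4,-6.2],[0,0,0],0],[[0.6,2.4,-6.2],[0,0,0],0]]'

```text
clock: 8.43
position: [0.4402, -0.0869, 0.1265]
ee_rot: [2.452, 1.963, 0.001]
force: [-0.6, -0.2, -1.4]
width: 0.009
gripper_force: 0.0
```

Emit:
jog_arm --rows '[[[0.1,0.6,0],[0,0,0],0],[[0.3,1.2,0],[0,0,0],0],[[0.35,1.5,0],[0,0,0],0],[[0.35,1.5,0],[0,0,0],0]]'

```text
clock: 8.93
position: [0.4428, -0.074, 0.1262]
ee_rot: [2.454, 1.96, -0.003]
force: [-2.6, -5.9, 2.7]
width: 0.004
gripper_force: 3.3
```

Emit:
jog_arm --rows '[[[0.05,0.3,0],[0,0,0],0],[[0.1,0.5,0],[0,0,0],0],[[0.1,0.5,0],[0,0,0],0]]'

```text
clock: 9.3
position: [0.4428, -0.0732, 0.1261]
ee_rot: [2.455, 1.955, -0.01]
force: [-4.2, -20.8, 6.9]
width: 0.002
gripper_force: 10.6
```

Emit:
jog_arm --rows '[[[-0.3,-1,0],[0,0,0],0],[[-0.6,-2.4,0],[0,0,0],0],[[-0.6,-2.4,3],[0,0,0],0],[[-0.6,-2.4,6.2],[0,0,0],0],[[-0.6,-2.4,6.2],[0,0,0],0]]'

```text
clock: 9.93
position: [0.4397, -0.092, 0.1901]
ee_rot: [2.452, 1.96, 0.005]
force: [-0.3, -0.1, -0.2]
width: 0.003
gripper_force: 0.0
```

```bash
python3 - <<'E'
from h import *
c=cam('wrist');P=cloud(c);Z=P[...,2];o=arm.observe();print(o['position'],o['width'],o['force'])
U=np.array([[.974,-.225],[.225,.974]])
q=(P[...,:2]-[.6605,-.0449])@U.T
k=(abs(q[...,0]+.205)<.02)&(abs(q[...,1]+.07)<.035)&(Z>.122)&(Z<.145)
p=q[k];print(len(p),p.min(0),p.max(0))
E
```

```text
[ 0.43883699 -0.09208841  0.18887065] 0.004832524171041635 [-0.45882741  0.3975749   0.24595268]
872 [-0.21553897 -0.06673659] [-0.19635464 -0.04689408]
```

The knob now sits at slide ≈ +0.018. I'll go back to the handle.

Emit:
jog_arm --rows '[[[0.8,5,0],[0,0,0],1],[[1.6,10,0],[0,0,0],1],[[2.4,15,0],[0,0,0],1],[[2.4,15,0],[0,0,0],1],[[2.4,15,0],[0,0,0],1],[[2.4,15,0],[0,0,0],1],[[2.4,15,0],[0,0,0],1],[[2.4,15,0],[0,0,0],1]]'

```text
clock: 10.98
position: [0.4622, 0.0574, 0.1882]
ee_rot: [2.455, 1.96, -0.0]
force: [0.6, -0.4, -0.0]
width: 0.823
gripper_force: 0.0
```

Emit:
jog_arm --rows '[[[0,0,-3],[0,0,0],1],[[0,0,-5.5],[0,0,0],1],[[0,0,-6.2],[0,0,0],1],[[0,0,-6.2],[0,0,0],0],[[0,0,-6.2],[0,0,0],0],[[0,0,-6.2],[0,0,0],0],[[0,0,-6.2],[0,0,0],0],[[0,0,-6.2],[0,0,0],0]]' --newtons 30

```text
clock: 11.98
position: [0.4623, 0.0581, 0.1264]
ee_rot: [2.454, 1.961, 0.0]
force: [-0.2, -0.2, -0.0]
width: 0.504
gripper_force: 0.0
```

Emit:
jog_arm --rows '[[[0,0,0],[0,0,0],0],[[0,0,0],[0,0,0],0],[[0,0,0],[0,0,0],0],[[0,0,0],[0,0,0],0],[[0,0,0],[0,0,0],0],[[0,0,0],[0,0,0],0],[[0,0,0],[0,0,0],0]]'

```text
clock: 12.85
position: [0.4617, 0.0582, 0.1261]
ee_rot: [-2.453, -1.962, 0.001]
force: [-4.9, 2.0, 4.9]
width: 0.121
gripper_force: 30.0
```

Emit:
jog_arm --rows '[[[0.4,-0.1,0.9],[0,0,0],0],[[0.8,-0.2,1.85],[0,0,0],0],[[1.25,-0.3,2.75],[0,0,0],0],[[1.75,-0.4,3.6],[0,0,0],0],[[1.75,-0.4,3.6],[0,0,0],0]]'

```text
clock: 13.48
position: [0.4787, 0.0541, 0.1625]
ee_rot: [-2.453, -1.961, 0.003]
force: [-7.4, 3.3, -1.2]
width: 0.118
gripper_force: 30.0
```

Emit:
jog_arm --rows '[[[0.5,-0.1,0.85],[0,0,0],0],[[1.1,-0.25,1.7],[0,0,0],0],[[1.7,-0.4,2.5],[0,0,0],0],[[2.3,-0.55,3.25],[0,0,0],0],[[3.0,-0.7,4.0],[0,0,0],0],[[3.7,-0.85,4.7],[0,0,0],0],[[3.7,-0.85,4.7],[0,0,0],0]]'

```text
clock: 14.35
position: [0.5143, 0.0458, 0.2098]
ee_rot: [-2.451, -1.961, 0.007]
force: [-15.7, 2.2, 9.5]
width: 0.12
gripper_force: 30.0
```

Emit:
jog_arm --rows '[[[-0.2,0.05,0.2],[0,0,0],0],[[0.5,-0.1,0.9],[0,0,0],0],[[1.25,-0.3,1.55],[0,0,0],0],[[2.0,-0.5,2.15],[0,0,0],0],[[2.8,-0.65,2.75],[0,0,0],0],[[2.8,-0.65,2.75],[0,0,0],0]]'

```text
clock: 15.1
position: [0.5454, 0.0384, 0.237]
ee_rot: [2.454, 1.96, -0.0]
force: [0.4, -2.3, -9.3]
width: 0.117
gripper_force: 30.0
```

Emit:
jog_arm --rows '[[[0.8,-0.2,0.55],[0,0,0],0],[[1.65,-0.4,1.05],[0,0,0],0],[[2.5,-0.6,1.5],[0,0,0],0],[[3.4,-0.8,1.95],[0,0,0],0],[[3.4,-0.8,1.95],[0,0,0],0],[[3.4,-0.8,1.95],[0,0,0],0],[[3.4,-0.8,1.95],[0,0,0],0]]'

```text
clock: 15.98
position: [0.5788, 0.0306, 0.257]
ee_rot: [2.454, 1.961, -0.001]
force: [-4.1, -4.5, 0.0]
width: 0.12
gripper_force: 30.0
```

```bash
python3 - <<'E'
from h import *
c=cam('scene');save(c,'s2.png');P=cloud(c)
q=(P[...,:2]-[.6605,-.0449])@np.array([[.974,-.225],[.225,.974]]).T
x,y,z=q[...,0],q[...,1],P[...,2]
k=(x>-.2)&(x<-.03)&(y>-.13)&(y<0)&(z>.11)&(z<.26)
print(k.sum(),np.degrees(np.arctan(-np.polyfit(x[k],z[k],1)[0])))
c=cam('top');Z=cloud(c)
for n_,bx in dict(dl=(205,240,222,262),dr=(422,462,238,280),sp=(425,480,298,345)).items():
    p=Z[bx[2]:bx[3],bx[0]:bx[1]].reshape(-1,3);p=p[(p[:,2]>.03)&(p[:,2]<.07)];print(n_,p.min(0).round(3),p.max(0).round(3))
o=arm.observe();print(o['position'],o['force'],o['gripper_force'],o['width'])
E
```

```text
4659 43.4042200405493
dl [0.552 0.208 0.03 ] [0.614 0.25  0.049]
dr [ 0.516 -0.296  0.03 ] [ 0.582 -0.235  0.05 ]
sp [ 0.398 -0.322  0.046] [ 0.447 -0.267  0.056]
[0.57873258 0.03060302 0.25694032] [-4.48006803 -4.46044921 -0.82249427] 29.99619483947754 0.12073494119677435
```

View pics/s2.png

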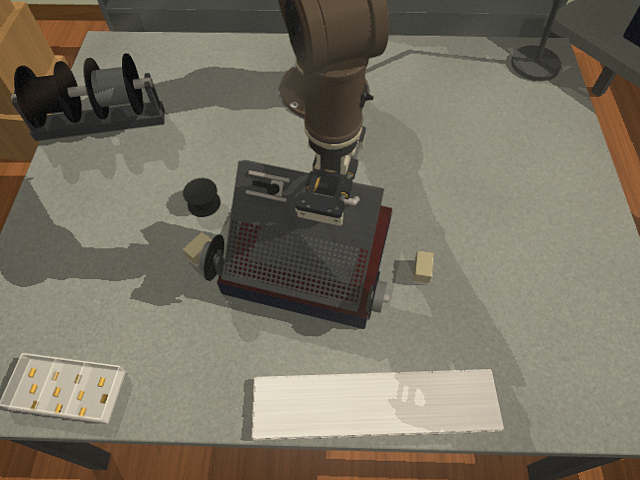

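The scene view shows the guard raised to about 43° with the gripper on its handle at (325,190). The spool at (200,197) and the die blocks at (197,250) and (424,265) are where they started.

```bash
python3 -c "
from cell import arm
print(arm.sign_off())"
```

```text
the job is handed in; nothing more can be done
None
```

The tug showed the guard was caught, so I pushed the slide catch to its left end and lifted the guard to about 43°. I handed the job in with the gripper still holding the handle and the die blocks and spool undisturbed; no verdict came back.

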